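# Turn the bead dish on the swivel stand

## Task

Pick up the brass bead dish by the flat black grip of its bail, carry it level without letting the loose red bead out of the black ring round the dish's middle, and seat its square foot fully in the square socket of the swivel stand. Then, without letting go of the grip during the turn, turn the dish and swivel together a quarter turn anticlockwise (seen from above) up to the stop. The swivel springs back, so finish while holding it there: do not let go at the end, with the dish level, seated and the bead resting in the middle; leave the lighter, the cutters and the loose gold ring beside the work alone.

Things in the scene. Friction and masses are not known exactly. Their poses are not given: they have to be found in the camera images.
- dish: Brass dish, 128 mm across, about 0.26 kg; a loose bead lies in it. Origin: centre of the underside of its square foot, z up. Foot 50 x 50 mm, 18 mm tall, sides along x and y. Inside it is an 8 degree cone, rim 40 mm above the origin; a thin black ring of 31 mm radius is marked round the middle. A stiff steel bail along x (posts at x = +-64 mm) carries the grip straight above the middle.
- dish_grip (a point): Centre of the bail's flat black grip, 98 mm above the dish's origin: 56 mm long along the dish's x, 11 mm thick along its y (fingers close along y), 24 mm tall.
- dish_middle (a point): Middle of the dish's surface, where the bead rests; 24 mm above the dish's origin.
- bead_center (a point): Centre of the loose red bead, a ball of 20 mm diameter, 14 g, which rolls freely in the dish.
- socket (a point): Centre of the socket's floor on the swivel head, 40 mm above the bench; z up, x and y along its sides; turns with the swivel. Square, 53.4 mm inside (1.7 mm play each side of the foot), 5 mm straight walls, flared lip above, 12 mm deep in all. The foot fits any of four ways round. Grey round base, 144 mm across, 14 mm tall, fixed. Red pointer along socket +x, between brass stop pins.
- swivel (a joint): Angle of the swivel head in rad: 0 at rest, grows anticlockwise seen from above, stop at 1.571 (a quarter turn). A light spring (0.02 N m at 0, 0.06 N m at the stop) turns it back when released.
- lighter: Red lighter, 16 x 77 x 23 mm, lying beside the work; bystander. Origin: centre of its underside.
- cutters: Small cutting pliers with dark grips, 115 x 30 x 11 mm, lying beside the work; bystander. Origin: centre of the underside.
- band: Loose gold ring, 21 mm across, 6 mm tall, lying between the work and the cabinet; bystander. Origin: centre of the underside.

How it is judged:
By the outcome, as a careful person would: the job done as asked, in the order asked, and still so for the second after the job is handed in, while the arm keeps its last pose, push and grip.
It also fails if it takes over 54 s, if anything falls off the work surface, if the arm or the gripper's body presses on something with over 40 N, if the wrist force passes 120 N, or if a joint passes its speed limit or range.

## Robot

A 6-joint arm with a two-finger parallel gripper is mounted at the origin on a cart in front of the work surface, level with it; the furniture and walls round the work are solid. World frame = base frame: x ahead of the robot, y to its left, z up, the work surface at z = 0. Lengths are in m, angles in rad, forces in N, time in s.
With the tool pointing down it reaches from about 0.375 to 0.9 m from the base axis. Payload 3.1 kg.
Tool frame: the origin (TCP) lies where the fingers leave the gripper's body, on its centre line; the fingertips stand 70 mm ahead of it and the grasp point (between the pads) lies 51 mm ahead of it; z points along the fingers, y is the line along which they close (so a half turn about z gives the same grasp; the last joint's range is limited). The gripper opens to 87 mm and grips with 3 to 60 N. Pads are 19 mm wide; open, the fingers measure 117 mm over their backs; the gripper's body (75 mm by 190 mm) begins 51 mm behind the grasp point.
Start: joints at [-1.419, 0.527, 1.433, -0, 1.181, -0.178], TCP at [0.202, -0.591, 0.292] pointing down, gripper open.
Joint ranges: [-3.08, 3.08], [-0.75, 2.2], [0.22, 2.44], [-1.43, 4.57], [0, 2.65], [-2.85, 2.85]. Speed limits (rad/s): [2.79, 2.79, 3.14, 3.14, 3.14, 3.14].

## Interface

Orientations are given as a unit quaternion [x, y, z, w].
In Python, from rig import robot gives the robot as it stands.
- The arm moves only by the tool send_rows, never from a script. Its argument "deltas" is text: rows parted by semicolons, each of 7 numbers parted by spaces: the shift along the tool's x, y, z in mm, then the turn, a rotation vector about the tool's x, y, z in degrees, then the opening, from 0 (shut) to 1 (fully open). A call has 1 to 10 rows; each row shifts and turns the commanded pose from where the row before left it, along the tool's axes as they then stand; what a row does not reach is not made up. A row lasts 1/8 s, in which the tool goes at most 62.5 mm and 10.7 degrees, less where a joint would pass 70% of its speed; a pose out of reach is approached as far as the arm can. A call is refused whole if a number of a shift passes 62.5 or a number of a turn 10.7, either way. A call with a gripper value outside its range is refused whole. The fingers move at their own pace and stop on an object; "newtons" is the grip in N (left out, the last holds). Time passes only in rows, so rows that do not move let the fingers close. It gives the time, the measured TCP pose, the force, the opening and the grip force at its end, in the units of the state.
- robot.get_obs(): the state, without advancing time (a new reading comes with each control period).
- robot.camera(name): name is "scene" or "top"; returns a dict with "image" (400x640x3 uint8, red, green, blue), "depth" (400x640 float32, m along the optical axis (not along the pixel's ray), 0 where there is no reading), "fovy" (degrees; the focal length in pixels is half the picture's height over the tangent of half this angle, whatever the lens; pixels are square), "cx", "cy" (the principal point, pixels), "rvec" (rotation vector, rad) and "tvec" (3), from world to camera coordinates, as OpenCV has them. Camera axes: x right, y down, z forward; pixel columns grow to the right and rows downward; lengths in m; the calibration is good to about 2 mm. A picture is of the moment at which its call begins.
- robot.hand_in(): hands the job in; it is judged then, once.
Trained networks look in the newest picture that a camera, given by its name, has taken for a name from the list of things; names that differ only in an ending like _2 or _b are one class to them, and where a whole thing is asked for, a point or a joint stands for the part that bears it (a point fixed in the world has none). Each returns a list of dicts, best first, with "p" (0 to 1); they miss things now and then, are a little off and sometimes report something else, mostly with a low value. They report only what shows in the picture. A call takes as long as a camera call.
- robot.find_in(camera, thing): "box" ([left, top, right, bottom] in pixels, round what is visible of it).
- robot.cut_out(camera, thing): "region" (400x640 bool, what is visible of it) and "box" ([left, top, right, bottom] in pixels, round what is visible of it).
The state is a dict: "time": time; "q": joint angles; "joint_velocities": joint speeds; "joint_torque": joint torques, N m; "position": TCP position; "tool_rot": TCP orientation; "ft_force": force on the tool from outside, world axes, zero at the start; "moment": the same for the moment, N m; "grip_width": finger opening in m; "grip_force": force on a finger pad.
Only numpy, scipy, OpenCV 4.12 (cv2) and the standard library are available. Lean on these libraries where they do the work, as an engineer would, in place of code of your own. Each camera call takes 0.05 s, during which the arm holds its last target. There are 200 camera calls.

## Working session

There is one attempt and no reset: what is moved stays moved. The work goes in short steps, Python scripts to look and compute and a tool call to move; the robot and the scene stay as the last step left them, time stands still between calls to the robot, and variables do not carry over. Pictures are saved under pics/ and viewed, at most 10 in all, crops included, and the job is handed in when it is done.

Besides the shell and the picture viewer there is one more tool, called after "Emit:" by a JSON object that holds its "fn" and its "kwargs", one argument or row to a line. send_rows: Moves the arm, as the interface text tells. Its arguments: {"type":"object","properties":{"deltas":{"type":"string"},"newtons":{"type":"number"}},"required":["deltas"]}

```bash
mkdir -p pics; cat > h.py <<'E'
import numpy as np, cv2
from rig import robot
def cam(n):
    c=robot.camera(n); c['f']=200/np.tan(np.radians(c['fovy'])/2); c['R']=cv2.Rodrigues(np.array(c['rvec'],float))[0]; c['t']=np.array(c['tvec'],float).ravel(); return c
def pts(c,mask):
    v,u=np.nonzero(mask&(c['depth']>0)); z=c['depth'][v,u]
    P=np.c_[(u-c['cx'])/c['f']*z,(v-c['cy'])/c['f']*z,z]
    return (P-c['t'])@c['R']
def proj(c,p):
    q=c['R']@np.array(p)+c['t']; return c['f']*q[:2]/q[2]+[c['cx'],c['cy']]
E
python3 - <<'E'
from h import *
np.set_printoptions(precision=4,suppress=True)
o=robot.get_obs(); print(o)
ims=[]
for n in('scene','top'):
    c=cam(n); ims.append(c['image']); print(n,c['f'],-c['R'].T@c['t'],c['R'][2])
    for t in('dish','dish_grip','bead_center','socket','lighter','cutters','band'):
        r=robot.cut_out(n,t)
        for d in r[:2]:
            P=pts(c,d['region'])
            print(t,round(d['p'],2),np.array(d['box']),len(P), np.median(P,0) if len(P) else '', P.min(0) if len(P) else '',P.max(0) if len(P) else '')
    cv2.imwrite(f'pics/{n}0.png',c['image'][...,::-1])
E
```

```text
{'time': 0.0, 'q': array([-1.4195,  0.5285,  1.4339, -0.    ,  1.1814, -0.1785]), 'joint_velocities': array([-0.0005,  0.0008,  0.0012, -0.0019,  0.0003, -0.0019]), 'joint_torque': array([  0.0004, -44.0045, -17.6591,   0.0635,   0.0584,  -0.0002]), 'position': array([ 0.2023, -0.5907,  0.2913]), 'tool_rot': array([ 0.9864,  0.1642,  0.    , -0.0011]), 'ft_force': array([-0.2031, -0.1604,  0.3552]), 'moment': array([-0.0065,  0.0243, -0.0105]), 'grip_force': 0.0, 'grip_width': 0.08739469582854147}
scene 450.51952978631016 [-0.0421  0.5396  1.0252] [ 0.4995 -0.3254 -0.8029]
dish 0.81 [282.2 216.8 328.3 264.8] 1760 [0.4687 0.2466 0.0313] [ 0.4102  0.1784 -0.0033] [0.5606 0.304  0.1139]
dish_grip 0.85 [279.4 222.6 332.  268.1] 1835 [0.4693 0.2466 0.0312] [ 0.4102  0.163  -0.0041] [0.572  0.304  0.1139]
bead_center 0.4 [300.7 237.2 308.8 249.4] 36 [0.4712 0.2419 0.0418] [0.4642 0.2319 0.0356] [0.4809 0.2495 0.0455]
socket 0.62 [371.4 172.5 410.5 202.1] 602 [ 0.4888 -0.0596  0.0415] [ 0.4423 -0.1272  0.0109] [ 0.5441 -0.0164  0.0556]
lighter 0.5 [252.  285.4 280.3 301.8] 199 [0.4119 0.384
[... 352 characters left out ...]

dish 0.73 [257.5 213.5 309.5 263.2] 2120 [0.4726 0.2408 0.0317] [ 0.4117  0.1778 -0.0007] [0.5454 0.3098 0.1145]
dish_grip 0.77 [257.1 212.6 307.1 262.6] 2115 [0.4722 0.24   0.0318] [ 0.4105  0.1776 -0.0004] [0.5356 0.3098 0.1145]
bead_center 0.48 [201.  185.8 222.6 219.4] 165 [0.5812 0.4094 0.0079] [ 0.5498  0.3908 -0.0018] [0.6368 0.4349 0.0128]
socket 0.59 [384.6 202.8 423.6 235.6] 808 [ 0.4864 -0.0604  0.0423] [ 0.4431 -0.1109  0.0142] [ 0.5263 -0.0152  0.0555]
lighter 0.45 [214.4 266.9 242.2 274.2] 223 [0.4144 0.3811 0.0227] [ 0.4033  0.3471 -0.002 ] [0.4277 0.418  0.0277]
cutters 0.49 [190.9 181.1 222.3 217.3] 260 [0.5995 0.4199 0.0077] [ 0.5515  0.3918 -0.0027] [0.6431 0.4572 0.0128]
```

View pics/scene0.png

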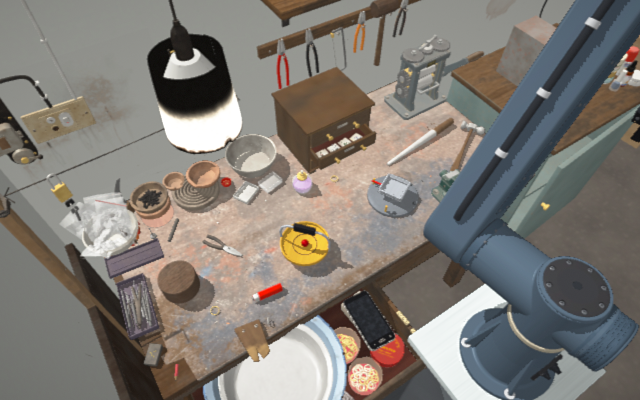

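View pics/top0.png

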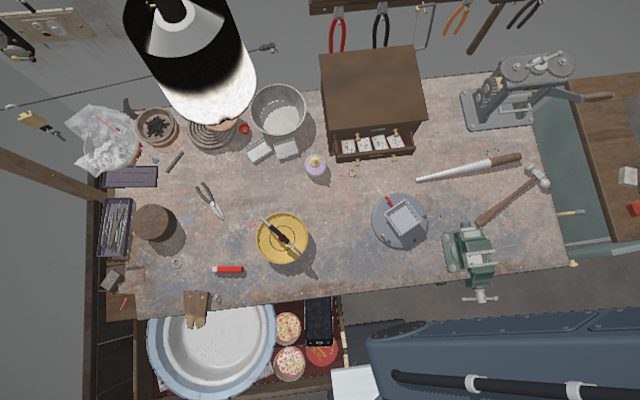

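The scene picture shows the dish at about (304,243), the stand at (393,188), the lighter at (266,292) and the cutters at (222,245). Next I'll measure the grip axis, the rim circle, the socket square and any tall obstacles.

```bash
cat > m.py <<'E'
from h import *
np.set_printoptions(precision=4,suppress=True)
def fit(xy):
    A=np.c_[2*xy,np.ones(len(xy))]; s=np.linalg.lstsq(A,(xy**2).sum(1),rcond=None)[0]; return s[:2],np.sqrt(s[2]+s[0]**2+s[1]**2)
for n in('scene','top'):
    c=cam(n); P=pts(c,np.ones((400,640),bool)); im=c['image']
    v,u=np.nonzero(c['depth']>0); col=im[v,u].astype(int)
    near=np.hypot(P[:,0]-.472,P[:,1]-.242)<.085
    g=near&(P[:,2]>.092)&(P[:,2]<.125)&(col.max(1)<70)
    G=P[g]; r=cv2.minAreaRect((G[:,:2]*1000).astype(np.float32)); print(n,'grip',g.sum(),r,G.mean(0),G.min(0),G.max(0))
    d=(G[:,:2]-G[:,:2].mean(0)); w,V=np.linalg.eigh(d.T@d); print(' axis deg',np.degrees(np.arctan2(V[1,1],V[0,1]))%180)
    q=G[:,:2]@V[:,1]; print(' ends mid',(q.max()+q.min())/2*V[:,1]+V[:,0]*np.median(G[:,:2]@V[:,0]),q.max()-q.min())
    k=near&(P[:,2]>.034)&(P[:,2]<.046); R=P[k][:,:2]; cc=np.array([.472,.242])
    for _ in range(4):
        a=np.degrees(np.arctan2(*(R-cc).T[::-1])); rr=np.hypot(*(R-cc).T)
        e=[]
        for i in range(-180,180,8):
            s=(a>=i)&(a<i+8)
            if s.sum()>2: e.append(R[s][rr[s].argmax()])
        cc,rad=fit(np.array(e))
    print(' rim',cc,rad)
    b=near&(col[:,0]>130)&(col[:,1]<60)&(col[:,2]<60); print(' bead',b.sum(),P[b].mean(0), P[b].max(0))
    ns=np.hypot(P[:,0]-.487,P[:,1]+.06)<.1
    s=ns&(P[:,2]>.046)&(P[:,2]<.06); S=(P[s][:,:2]*1000).astype(np.float32); print(' socket',s.sum(),cv2.minAreaRect(S),P[s][:,2].mean(), P[s][:,2].max())
    s=ns&(P[:,2]>.036)&(P[:,2]<.043);print(' floor',s.sum(),cv2.minAreaRect((P[s][:,:2]*1000).astype(np.float32)))
    s=ns&(P[:,2]>.011)&(P[:,2]<.018); S=P[s][:,:2]; H=cv2.convexHull((S*1000).astype(np.float32)); print(' base',cv2.minEnclosingCircle(H))
    p=ns&(col[:,0]>130)&(col[:,1]<80)&(col[:,2]<80); print(' pointer',p.sum(),P[p].mean(0) if p.any() else '')
    # obstacles grid of max height
    m=(P[:,2]>.06)&(P[:,0]>.35)&(P[:,0]<.75)&(abs(P[:,1]-.1)<.4)
    g=np.zeros((8,16))
    np.maximum.at(g,(((P[m,0]-.35)/.05).astype(int),((P[m,1]+.3)/.05).astype(int)),P[m,2]); print((g*100).round().astype(int))
    x0,y0=proj(c,[.48,.1,.05]); 
    M=cv2.resize(im[140:290,230:440],None,fx=3.8,fy=3.8,interpolation=cv2.INTER_CUBIC) 
    cv2.imwrite(f'pics/{n}1.png',M[...,::-1])
E
python3 m.py
```

```text
scene grip 134 ((471.4725646972656, 240.68966674804688), (50.92612838745117, 11.098220825195312), 41.35480880737305) [0.4704 0.242  0.1049] [0.4502 0.2231 0.0924] [0.4906 0.2603 0.1145]
 axis deg 41.30557853796185
 ends mid [0.4697 0.2427] 0.05092612879988523
 rim [0.4738 0.2405] 0.06395166875151265
 bead 27 [0.4716 0.2415 0.041 ] [0.4781 0.2487 0.0447]
 socket 187 ((487.3134460449219, -59.29447555541992), (69.14097595214844, 71.6507339477539), 26.95659637451172) 0.05003176421763082 0.058678326722113365
 floor 329 ((486.02447509765625, -58.57607650756836), (92.50833892822266, 96.46166229248047), 75.00498962402344)
 base ((486.2076110839844, -57.3213996887207), 71.11676025390625)
 pointer 16 [ 0.5339 -0.0346  0.0333]
[[ 0  0  9  0  0  0  0  0  0  0  0  0  0  0  0  0]
 [ 0  9  9  0  0  0  0  0  0  8 10  0  0  0  0  0]
 [ 0  0  0  0  0  0  0  0  0  0 11 11  0  0  0  0]
 [ 0  0  0  0  0  0  0  0  0  0  0 10  0  0  0  0]
 [ 0  0  0  0  0  0  0  0  0  0  0  0  0  0  0  0]
 [ 0  0  0 10 10 10 10 10  6  0  0  0  0  0  0  0]
 [ 0  0  0 18 18 18 18 18 18  0  0 31 45 43  0  0]
 [20  0  0 18 18 
[... 460 characters left out ...]
0.70582580566406), 27.22951316833496) 0.05077389457929057 0.056190255943299655
 floor 455 ((489.6065673828125, -54.96253204345703), (82.1748046875, 100.84487915039062), 75.96884155273438)
 base ((485.8316955566406, -58.50365447998047), 71.6458740234375)
 pointer 21 [ 0.5336 -0.0375  0.0311]
[[ 0 10 10  0  0  0  0  0  0  0  0  0  0  0  0  0]
 [ 0  9  9  0  0  0  0  0  0  9 10  0  0  0  0  0]
 [ 0  0  0  0  0  0  0  0  0  0 12 11  0  0  0  0]
 [ 0  0  0  0  0  0  0  0  0  0  0 10  0  0  0  0]
 [ 0  0  0  0  0  0  0  0  0  0  0  0  0  0  0  0]
 [ 0  0  0 10 11 10 10 10  7  0  0  0  0  0  0  0]
 [ 0  0  0 18 18 18 18 18 18  0  0 33 45 42  0  0]
 [21  0  0 18 18 48 49 50 50  0 26 45 45 45 45  9]]
```

View pics/top1.png

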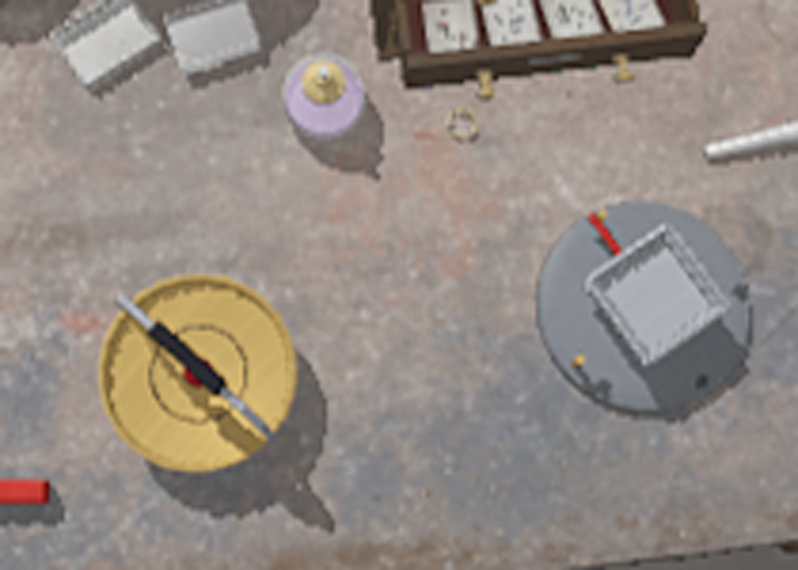

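The grip lies along about 41° at (0.473, 0.2405). The socket is at (0.487, -0.0598), with its x (pointer) at 27°. The only obstacles nearby are the cabinet drawer (x > 0.6) and the lamp (x > 0.65). Next: plan the approach rows.

```bash
cat >> h.py <<'E'
from scipy.spatial.transform import Rotation as Ro
def yaw(o):
    x=Ro.from_quat(o['tool_rot']).as_matrix()[:,0]; return np.degrees(np.arctan2(x[1],x[0]))
def plan(wps,g,start=None):
    """wps: (x,y,z,yawdeg,nrows or weights); prints tool-frame rows"""
    if start is None:
        o=robot.get_obs(); start=[*o['position'],yaw(o)]; print('now',np.round(start,4),'t',o['time'])
    p=np.array(start,float); out=[]
    for w in wps:
        n=w[4]; W=np.ones(n) if np.isscalar(n) else np.array(n,float); W/=W.sum(); d=np.array(w[:4])-p
        tgt0=p.copy(); cum=np.cumsum(W); cur=p.copy()
        for s in cum:
            nx=tgt0+d*s; a=np.radians(cur[3]); e=(nx-cur)[:3]*1000
            r=[e[0]*np.cos(a)+e[1]*np.sin(a), e[0]*np.sin(a)-e[1]*np.cos(a), -e[2],0,0,-(nx-cur)[3]]
            r=np.round(r,1)+0.
            R=[r[0]*np.cos(a)+r[1]*np.sin(a), r[0]*np.sin(a)-r[1]*np.cos(a), -r[2]]
            cur=cur+np.array([*(np.array(R)/1000),-r[5]])
            out.append(' '.join('%g'%v for v in r)+' %g'%g)
        p=cur
    for i in range(0,len(out),10): print('; '.join(out[i:i+10]))
    print('end',np.round(p,4))
E
python3 -c "
from h import *
plan([(.42,-.25,.292,30,7),(.473,.2405,.25,41,9)],1)"
```

```text
now [ 0.2024 -0.5913  0.2923 18.8945] t 0.9
45.2 -36.1 0 0 0 -1.6 1; 46.2 -34.8 0.1 0 0 -1.6 1; 47.1 -33.4 0 0 0 -1.6 1; 48.1 -32.2 0.1 0 0 -1.5 1; 48.8 -30.9 0 0 0 -1.6 1; 49.8 -29.5 0.1 0 0 -1.6 1; 50.5 -28.1 0 0 0 -1.6 1; 32.3 -44.3 4.7 0 0 -1.2 1; 33.3 -43.5 4.6 0 0 -1.2 1; 34.2 -42.9 4.7 0 0 -1.3 1
35.1 -42.1 4.7 0 0 -1.2 1; 36 -41.3 4.6 0 0 -1.2 1; 36.9 -40.6 4.7 0 0 -1.2 1; 37.7 -39.8 4.7 0 0 -1.3 1; 38.6 -38.9 4.6 0 0 -1.2 1; 39.4 -38.1 4.7 0 0 -1.2 1
end [ 0.473   0.2405  0.25   40.9945]
```

Emit:
{"fn": "send_rows", "kwargs": {
  "deltas": "45 -36 0 0 0 -1.6 1; 46 -35 0 0 0 -1.6 1; 47 -33 0 0 0 -1.6 1; 48 -32 0 0 0 -1.5 1; 49 -31 0 0 0 -1.6 1; 50 -30 0 0 0 -1.6 1; 50 -28 0 0 0 -1.6 1; 32 -44 5 0 0 -1.2 1; 33 -44 5 0 0 -1.2 1; 34 -43 5 0 0 -1.3 1"
}}

```text
time: 2.15
position: [0.4364, -0.0853, 0.2774]
tool_rot: [0.957, 0.29, 0.0, 0.0]
ft_force: [1.5, -1.5, -0.3]
grip_width: 0.0869
grip_force: 0.0
```

Emit:
{"fn": "send_rows", "kwargs": {
  "deltas": "35 -42 5 0 0 -1.2 1; 36 -41 5 0 0 -1.2 1; 37 -41 5 0 0 -1.2 1; 38 -40 4 0 0 -1.3 1; 39 -39 4 0 0 -1.2 1; 39 -38 4 0 0 -1.2 1; 0 0 0 0 0 0 1"
}}

```text
time: 3.02
position: [0.4717, 0.2437, 0.2501]
tool_rot: [0.936, 0.353, 0.001, -0.0]
ft_force: [-0.3, -0.4, -0.5]
grip_width: 0.0871
grip_force: 0.0
```

```bash
python3 - <<'E'
from h import *
c=cam('scene'); im=c['image']; c2=cam('top')
a=cv2.resize(im[180:300,250:400],None,fx=5,fy=5,interpolation=cv2.INTER_CUBIC)
cv2.imwrite('pics/s2.png',a[...,::-1])
print(robot.get_obs()['q'])
plan([(.473,.2405,.149,41,6)],1)
E
```

```text
[ 2.60944704e-01  4.56937895e-01  1.71644754e+00 -6.51537966e-04
  9.68914083e-01  1.11495344e+00]
now [ 0.4712  0.2406  0.2501 41.09  ] t 3.125
0.2 0.2 16.9 0 0 0 1; 0.2 0.2 16.8 0 0 0 1; 0.3 0.2 16.9 0 0 0 1; 0.2 0.2 16.8 0 0 0.1 1; 0.2 0.2 16.9 0 0 0 1; 0.2 0.3 16.8 0 0 0 1
end [ 0.473   0.2405  0.149  40.99  ]
```

View pics/s2.png

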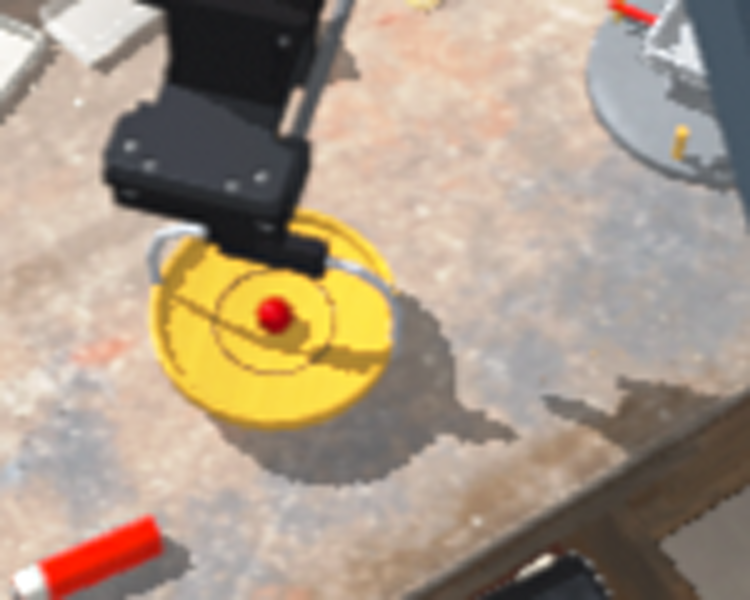

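Bead centred at crop (273,315) inside the ring, with the gripper above the grip. I'll lower the tool and narrow the fingers slowly.

Emit:
{"fn": "send_rows", "kwargs": {
  "deltas": "0.4 0.4 17 0 0 0 1; 0.4 0.3 17 0 0 0 1; 0.4 0.3 17 0 0 0 1; 0.2 0.2 17 0 0 0 1; 0 0 17 0 0 0 1; 0 0 16 0 0 0 0.6; 0 0 0 0 0 0 0.4; 0 0 0 0 0 0 0.3; 0 0 0 0 0 0 0.22; 0 0 0 0 0 0 0.2",
  "newtons": 25
}}

```text
time: 4.38
position: [0.4737, 0.2406, 0.1498]
tool_rot: [0.937, 0.35, 0.001, 0.0]
ft_force: [0.4, 0.5, 0.0]
grip_width: 0.0448
grip_force: 0.0
```

Emit:
{"fn": "send_rows", "kwargs": {
  "deltas": "0 0 0 0 0 0 0.18; 0 0 0 0 0 0 0.16; 0 0 0 0 0 0 0.14; 0 0 0 0 0 0 0.13; 0 0 0 0 0 0 0.12; 0 0 0 0 0 0 0.1; 0 0 0 0 0 0 0; 0 0 0 0 0 0 0"
}}

```text
time: 5.38
position: [0.4735, 0.2404, 0.1492]
tool_rot: [0.937, 0.35, 0.0, -0.0]
ft_force: [1.0, -1.2, 0.1]
grip_width: 0.0106
grip_force: 25.0
```

```bash
cat > look.py <<'E'
from h import *
import sys
np.set_printoptions(precision=4,suppress=True)
n=sys.argv[1]; c=cam(n); im=c['image']
P=pts(c,np.ones((400,640),bool)); v,u=np.nonzero(c['depth']>0); col=im[v,u].astype(int)
o=robot.get_obs(); p=o['position']; print('tcp',p,yaw(o),'tilt',Ro.from_quat(o['tool_rot']).as_matrix()[:,2],'F',o['ft_force'],'M',o['moment'],o['grip_width'],o['grip_force'],o['time'])
near=np.hypot(P[:,0]-p[0],P[:,1]-p[1])<.085
b=near&(P[:,2]<p[2]-.04)&(col[:,0]>130)&(col[:,1]<60)&(col[:,2]<60)
if b.any(): print('bead vis n',b.sum(),P[b].mean(0))
br=near&(P[:,2]<p[2]-.06)&(col[:,0]>120)&(col[:,2]<.45*col[:,0])&(col[:,1]>.6*col[:,0])
R=P[br]; top=np.percentile(R[:,2],97); k=R[R[:,2]>top-.006]; A=np.c_[k[:,:2]-p[:2],np.ones(len(k))]
s=np.linalg.lstsq(A,k[:,2],rcond=None)[0]; print('rim n',len(k),'z',s[2],'slope deg',np.degrees(s[:2]))
H=cv2.convexHull((k[:,:2]*1000).astype(np.float32)); print('enclosing',cv2.minEnclosingCircle(H))
uu,vv=proj(c,[p[0],p[1],p[2]-.1]).astype(int); vv=max(vv,65);
if len(sys.argv)>2:
    cv2.imwrite(sys.argv[2],cv2.resize(im[vv-60:vv+60,uu-75:uu+75],None,fx=5,fy=5,interpolation=cv2.INTER_CUBIC)[...,::-1])
E
python3 look.py scene; python3 look.py top
```

```text
tcp [0.4735 0.2404 0.1492] 40.99516091979326 tilt [ 0.0001  0.     -1.    ] F [-0.7641 -1.1776 -0.9279] M [-0.0776 -0.1658 -0.0642] 0.010932898528861812 24.97634666506201 5.425
rim n 151 z 0.039109635639954614 slope deg [-0.008  -0.1403]
enclosing ((468.58477783203125, 240.53717041015625), 64.76534271240234)
tcp [0.4734 0.2404 0.1492] 40.99497350464447 tilt [ 0.0001  0.     -1.    ] F [ 0.7158 -0.9481 -0.6502] M [-0.05   -0.1633 -0.0303] 0.010523474342946931 24.976294739171863 5.475
rim n 1 z 0.040935186400406824 slope deg [ 0.1313 -0.0577]
enclosing ((529.4282836914062, 215.83013916015625), 9.999999747378752e-05)
```

Gripped at 10.8 mm width. Lift smoothly and look at it once it hangs free.

Emit:
{"fn": "send_rows", "kwargs": {
  "deltas": "0 0 -1 0 0 0 0; 0 0 -3 0 0 0 0; 0 0 -5 0 0 0 0; 0 0 -8 0 0 0 0; 0 0 -10 0 0 0 0; 0 0 -12 0 0 0 0; 0 0 -12 0 0 0 0; 0 0 -10 0 0 0 0; 0 0 -8 0 0 0 0; 0 0 -6 0 0 0 0",
  "newtons": 35
}}

```text
time: 6.72
position: [0.4734, 0.2404, 0.2248]
tool_rot: [0.937, 0.35, 0.0, 0.0]
ft_force: [-0.3, -0.1, -3.5]
grip_width: 0.0105
grip_force: 35.0
```

Emit:
{"fn": "send_rows", "kwargs": {
  "deltas": "0 0 -4 0 0 0 0; 0 0 -2 0 0 0 0; 0 0 0 0 0 0 0; 0 0 0 0 0 0 0"
}}

```text
time: 7.22
position: [0.4733, 0.2404, 0.23]
tool_rot: [0.937, 0.35, -0.0, -0.0]
ft_force: [-0.4, 0.5, -3.8]
grip_width: 0.0104
grip_force: 35.0
```

```bash
python3 look.py scene pics/s3.png; python3 -c "
from h import *
plan([(.487,-.0598,.23,27,[1,3,6,9,12,15,17,18,18,18,18,18,18,18,17,15,12,10,8,6,4,3,2,1])],0)"
```

```text
tcp [0.4733 0.2404 0.23  ] 40.993954772023585 tilt [-0.0006 -0.0002 -1.    ] F [-0.64   -0.6171 -3.3139] M [-0.0045 -0.044  -0.0054] 0.010458952944964049 34.9754567630589 7.275
rim n 170 z 0.12163491839036442 slope deg [ 0.3967 -1.1109]
enclosing ((471.186279296875, 241.46102905273438), 63.33734130859375)
now [ 0.4733  0.2404  0.23   40.994 ] t 7.275
-0.7 0.9 0 0 0 0.1 0; -2.1 2.6 0 0 0 0.1 0; -4.2 5.3 0 0 0 0.3 0; -6.2 8 0 0 0 0.5 0; -8.2 10.8 0 0 0 0.6 0; -10.1 13.5 0 0 0 0.8 0; -11.2 15.5 0 0 0 0.9 0; -11.7 16.5 0 0 0 0.9 0; -11.3 16.8 0 0 0 1 0; -11.1 17 0 0 0 0.9 0
-10.8 17.1 0 0 0 1 0; -10.6 17.3 0 0 0 0.9 0; -10.2 17.5 0 0 0 1 0; -9.9 17.6 0 0 0 0.9 0; -9.2 16.8 0 0 0 0.9 0; -7.8 15 0 0 0 0.8 0; -6.1 12.1 0 0 0 0.6 0; -4.9 10.1 0 0 0 0.5 0; -3.9 8.1 0 0 0 0.5 0; -2.9 6.1 0 0 0 0.3 0
-1.9 4.1 0 0 0 0.2 0; -1.4 3 0 0 0 0.1 0; -0.9 2.1 0 0 0 0.1 0; -0.5 1 0 0 0 0.1 0
end [ 0.487  -0.0598  0.23   26.994 ]
```

View pics/s3.png

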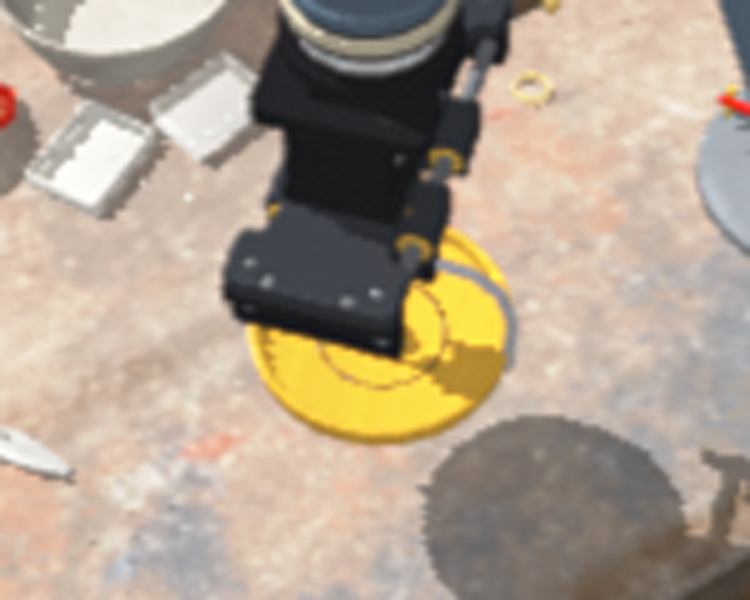

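The dish hangs roughly level, and the gripper body hides the bead, which is not visible outside the ring (ring around crop (385,330)). I'll carry it across with gentle ramps.

Emit:
{"fn": "send_rows", "kwargs": {
  "deltas": "-0.7 0.9 0 0 0 0.1 0; -2.1 2.6 0 0 0 0.1 0; -4.2 5.3 0 0 0 0.3 0; -6.2 8 0 0 0 0.5 0; -8.2 10.8 0 0 0 0.6 0; -10.1 13.5 0 0 0 0.8 0; -11.2 15.5 0 0 0 0.9 0; -11.7 16.5 0 0 0 0.9 0; -11.3 16.8 0 0 0 1 0; -11.1 17 0 0 0 0.9 0"
}}

```text
time: 8.52
position: [0.4795, 0.1072, 0.2303]
tool_rot: [0.954, 0.299, 0.0, 0.0]
ft_force: [-0.8, -0.7, -2.5]
grip_width: 0.0108
grip_force: 35.0
```

Emit:
{"fn": "send_rows", "kwargs": {
  "deltas": "-10.8 17.1 0 0 0 1 0; -10.6 17.3 0 0 0 0.9 0; -10.2 17.5 0 0 0 1 0; -9.9 17.6 0 0 0 0.9 0; -9.2 16.8 0 0 0 0.9 0; -7.8 15 0 0 0 0.8 0; -6.1 12.1 0 0 0 0.6 0; -4.9 10.1 0 0 0 0.5 0; -3.9 8.1 0 0 0 0.5 0; -2.9 6.1 0 0 0 0.3 0"
}}

```text
time: 9.78
position: [0.4866, -0.0489, 0.2302]
tool_rot: [0.971, 0.238, -0.0, -0.0]
ft_force: [0.5, 0.6, -3.2]
grip_width: 0.0109
grip_force: 35.0
```

Emit:
{"fn": "send_rows", "kwargs": {
  "deltas": "-1.9 4.1 0 0 0 0.2 0; -1.4 3 0 0 0 0.1 0; -0.9 2.1 0 0 0 0.1 0; -0.5 1 0 0 0 0.1 0; 0 0 0 0 0 0 0; 0 0 0 0 0 0 0"
}}

```text
time: 10.52
position: [0.4871, -0.0596, 0.2302]
tool_rot: [0.972, 0.233, -0.0, -0.0]
ft_force: [0.0, 0.1, -3.9]
grip_width: 0.0106
grip_force: 35.0
```

```bash
python3 look.py scene pics/s4.png; python3 look.py top pics/t4.png
```

```text
tcp [ 0.4871 -0.0596  0.2302] 27.005727187401146 tilt [-0.0001  0.0001 -1.    ] F [-1.0272 -0.3664 -2.7012] M [0.0161 0.0288 0.0045] 0.010732875641081172 34.97542896308005 10.575
bead vis n 36 [ 0.4937 -0.0522  0.1035]
rim n 108 z 0.11856330434327622 slope deg [-0.4807  1.2913]
enclosing ((484.76983642578125, -38.157283782958984), 58.46250915527344)
tcp [ 0.4871 -0.0596  0.2302] 27.00599587843613 tilt [-0.0001  0.0001 -1.    ] F [-0.4316  0.0056 -3.3894] M [-0.0197  0.0516  0.0512] 0.010476109603487245 34.97542823664844 10.625
rim n 2 z 0.12001870007420704 slope deg [ 3.0255 -7.6793]
enclosing ((545.9695434570312, -50.12202453613281), 7.547382354736328)
```

View pics/s4.png

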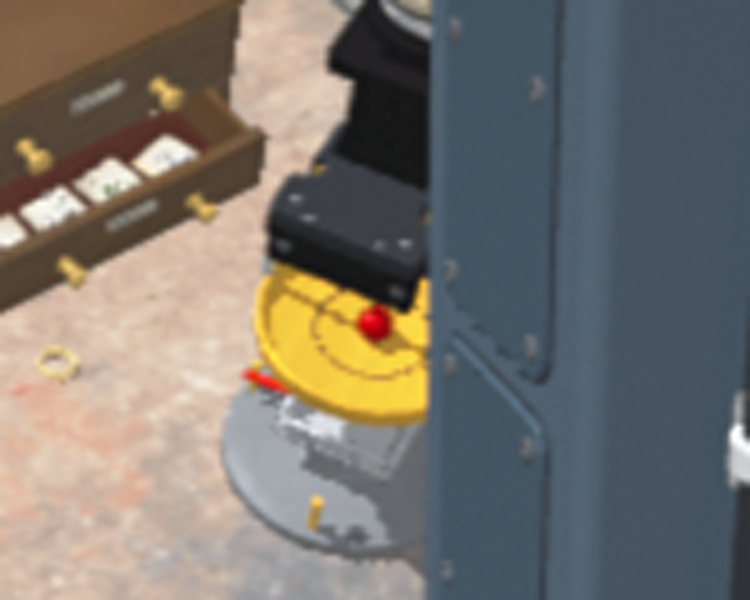

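The bead at crop (373,322) is in the middle of its ring, and the stand is below the dish. Descend in stages, watching the force.

Emit:
{"fn": "send_rows", "kwargs": {
  "deltas": "0 0 1 0 0 0 0; 0 0 3 0 0 0 0; 0 0 5 0 0 0 0; 0 0 6 0 0 0 0; 0 0 6 0 0 0 0; 0 0 4 0 0 0 0; 0 0 2 0 0 0 0; 0 0 2 0 0 0 0; 0 0 2 0 0 0 0; 0 0 2 0 0 0 0"
}}

```text
time: 11.88
position: [0.4872, -0.0597, 0.1972]
tool_rot: [0.972, 0.233, 0.0, 0.0]
ft_force: [0.3, -0.5, -3.3]
grip_width: 0.0105
grip_force: 35.0
```

Emit:
{"fn": "send_rows", "kwargs": {
  "deltas": "0 0 2 0 0 0 0; 0 0 2 0 0 0 0; 0 0 0 0 0 0 0"
}}

```text
time: 12.25
position: [0.4871, -0.0597, 0.1931]
tool_rot: [0.972, 0.233, -0.0, -0.0]
ft_force: [-0.4, 0.2, -3.5]
grip_width: 0.0105
grip_force: 35.0
```

Emit:
{"fn": "send_rows", "kwargs": {
  "deltas": "0 0 1 0 0 0 0; 0 0 1 0 0 0 0; 0 0 1 0 0 0 0; 0 0 1 0 0 0 0; 0 0 0.5 0 0 0 0; 0 0 0 0 0 0 0; 0 0 0 0 0 0 0"
}}

```text
time: 13.12
position: [0.4873, -0.0598, 0.1891]
tool_rot: [0.972, 0.233, 0.0, 0.0]
ft_force: [-1.0, -1.4, 1.7]
grip_width: 0.0105
grip_force: 35.0
```

```bash
python3 look.py scene pics/s5.png; python3 look.py top
```

```text
tcp [ 0.4873 -0.0599  0.1891] 27.00122908820715 tilt [ 0.0006 -0.0004 -1.    ] F [-1.6204 -0.7131  3.7924] M [-0.0951  0.2784  0.0132] 0.011062253919081486 34.986853022128344 13.175
bead vis n 27 [ 0.4832 -0.0554  0.0799]
rim n 98 z 0.07604568107210963 slope deg [-0.1543  2.5849]
enclosing ((484.9154357910156, -36.229488372802734), 56.28438949584961)
tcp [ 0.4873 -0.0599  0.1891] 27.002656889870632 tilt [ 0.0005 -0.0004 -1.    ] F [-1.3674 -0.916   4.1629] M [-0.0915  0.2603  0.0069] 0.010633174125293729 34.98715748079121 13.225Traceback (most recent call last):
  File "look.py", line 11, in <module>
    R=P[br]; top=np.percentile(R[:,2],97); k=R[R[:,2]>top-.006]; A=np.c_[k[:,:2]-p[:2],np.ones(len(k))]
                 ~~~~~~~~~~~~~^^^^^^^^^^^
    return _quantile_unchecked(
        a, q, axis, out, overwrite_input, method, keepdims, weights)
    return _ureduce(a,
                    func=_quantile_ureduce_func,
    ...<5 lines>...
                    overwrite_input=overwrite_input,
                    method=method)
    r = func(a, **kwargs)
    result = _quantile(arr,
                       quantiles=q,
    ...<2 lines>...
                       out=out,
                       weights=wgt)
    slices_having_nans = np.isnan(arr[-1, ...])
                                  ~~~^^^^^^^^^
IndexError: index -1 is out of bounds for axis 0 with size 0
```

View pics/s5.png

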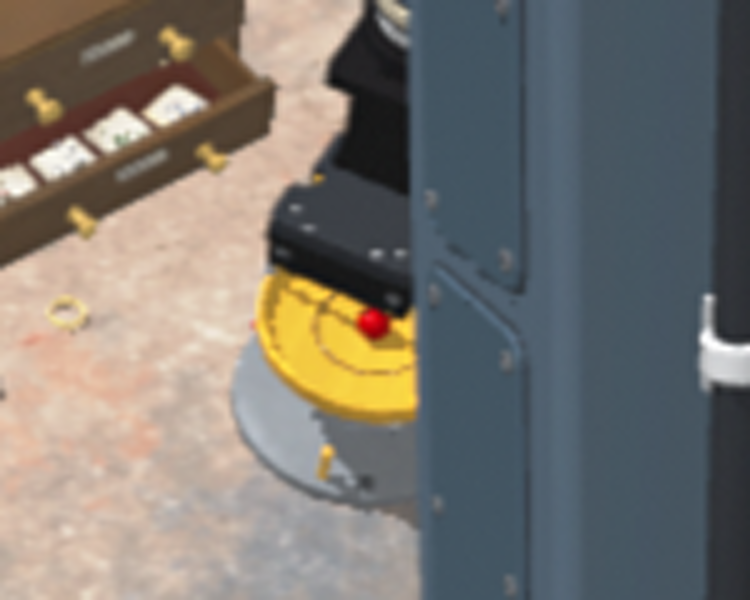

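Contact came at TCP z 0.189, which puts the foot at 0.040 (the socket floor). The bead sits in the middle at crop (373,322), so the dish is seated. Now the turn.

Emit:
{"fn": "send_rows", "kwargs": {
  "deltas": "0 0 0 0 0 -1 0; 0 0 0 0 0 -2 0; 0 0 0 0 0 -3 0; 0 0 0 0 0 -4 0; 0 0 0 0 0 -5 0; 0 0 0 0 0 -5 0; 0 0 0 0 0 -4 0; 0 0 0 0 0 -3 0; 0 0 0 0 0 -2 0; 0 0 0 0 0 -1 0"
}}

```text
time: 14.48
position: [0.487, -0.0599, 0.1891]
tool_rot: [0.878, 0.478, -0.0, 0.0]
ft_force: [-1.4, -0.8, 6.1]
grip_width: 0.0107
grip_force: 35.0
```

```bash
python3 look.py scene 2>&1|head -3
```

```text
tcp [ 0.487  -0.0598  0.1891] 57.12596600955885 tilt [-0.0002 -0.0003 -1.    ] F [-2.6756 -1.8255  6.8786] M [-0.1971  0.3282  0.0013] 0.010639643300678797 34.99299285002053 14.525
bead vis n 30 [ 0.4868 -0.0514  0.0746]
rim n 93 z 0.07767964893083443 slope deg [-0.2039  0.2048]
```

Emit:
{"fn": "send_rows", "kwargs": {
  "deltas": "0 0 0 0 0 -2 0; 0 0 0 0 0 -4 0; 0 0 0 0 0 -6 0; 0 0 0 0 0 -7 0; 0 0 0 0 0 -7 0; 0 0 0 0 0 -7 0; 0 0 0 0 0 -6 0; 0 0 0 0 0 -5 0; 0 0 0 0 0 -4 0; 0 0 0 0 0 -2 0"
}}

```text
time: 15.78
position: [0.4871, -0.06, 0.1891]
tool_rot: [0.594, 0.805, -0.0, 0.0]
ft_force: [-1.6, -1.6, 5.8]
grip_width: 0.0101
grip_force: 35.0
```

Emit:
{"fn": "send_rows", "kwargs": {
  "deltas": "0 0 0 0 0 -2 0; 0 0 0 0 0 -2 0; 0 0 0 0 0 -2 0; 0 0 0 0 0 -2 0; 0 0 0 0 0 -1 0; 0 0 0 0 0 0 0"
}}

```text
time: 16.52
position: [0.4873, -0.0601, 0.1891]
tool_rot: [0.529, 0.848, -0.0, 0.0]
ft_force: [-1.6, -1.8, 5.1]
grip_width: 0.0107
grip_force: 35.0
```

```bash
python3 look.py scene 2>&1|head -3;  python3 look.py scene pics/s6.png 2>&1|head -3
```

```text
tcp [ 0.4873 -0.0601  0.1891] 116.07175079211883 tilt [ 0.0004 -0.0009 -1.    ] F [-0.7373 -1.6662  6.271 ] M [-0.3987  0.2754 -0.051 ] 0.010786821538097959 35.002711387351155 16.575
bead vis n 37 [ 0.4798 -0.046   0.0675]
rim n 119 z 0.08045891584649824 slope deg [-0.5878 -1.4431]
tcp [ 0.4873 -0.0601  0.1891] 116.07040910744563 tilt [ 0.0004 -0.0009 -1.    ] F [-1.6629 -1.7471  5.9377] M [-0.3576  0.2443 -0.0422] 0.01085974382649139 35.00288285315037 16.625
bead vis n 37 [ 0.4792 -0.0453  0.0686]
rim n 122 z 0.07903664912961675 slope deg [-0.2633 -0.2212]
```

View pics/s6.png

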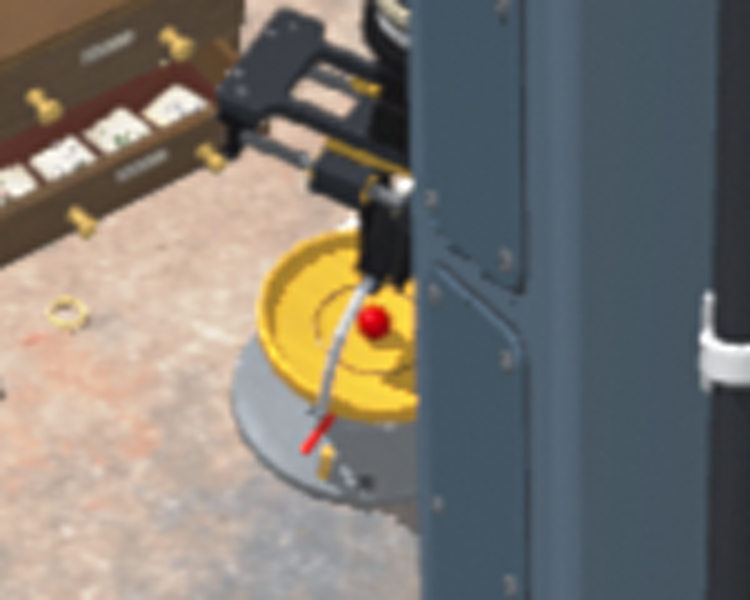

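The red pointer, tip at crop (305,450), is just short of the brass stop pin at (326,460), and the bead is still in the middle. Keep turning until the moment rises.

Emit:
{"fn": "send_rows", "kwargs": {
  "deltas": "0 0 0 0 0 -1 0; 0 0 0 0 0 -1 0; 0 0 0 0 0 -1 0; 0 0 0 0 0 -1 0; 0 0 0 0 0 0 0; 0 0 0 0 0 0 0"
}}

```text
time: 17.38
position: [0.4872, -0.0601, 0.1891]
tool_rot: [0.499, 0.866, -0.0, 0.0]
ft_force: [-1.7, -1.8, 5.1]
grip_width: 0.0105
grip_force: 35.0
```

```bash
python3 look.py scene 2>&1|head -3;  python3 look.py scene pics/s7.png 2>&1|head -3
```

```text
tcp [ 0.4872 -0.0601  0.1891] 120.07203735841291 tilt [ 0.0004 -0.0009 -1.    ] F [-1.0803 -1.7472  5.5844] M [-0.3699  0.2699 -0.0197] 0.010766388540900469 35.00292208045721 17.425
bead vis n 31 [ 0.4783 -0.0468  0.0687]
rim n 113 z 0.08207337064168053 slope deg [-1.1961 -2.7999]
tcp [ 0.4873 -0.0602  0.1891] 120.07081881128316 tilt [ 0.0004 -0.0009 -1.    ] F [-2.0278 -1.6742  5.2106] M [-0.3432  0.2452 -0.0622] 0.010896037011586673 35.00292878597975 17.475
bead vis n 31 [ 0.478  -0.0465  0.0693]
rim n 124 z 0.08010821136684085 slope deg [-1.1629 -1.5516]
```

View pics/s7.png

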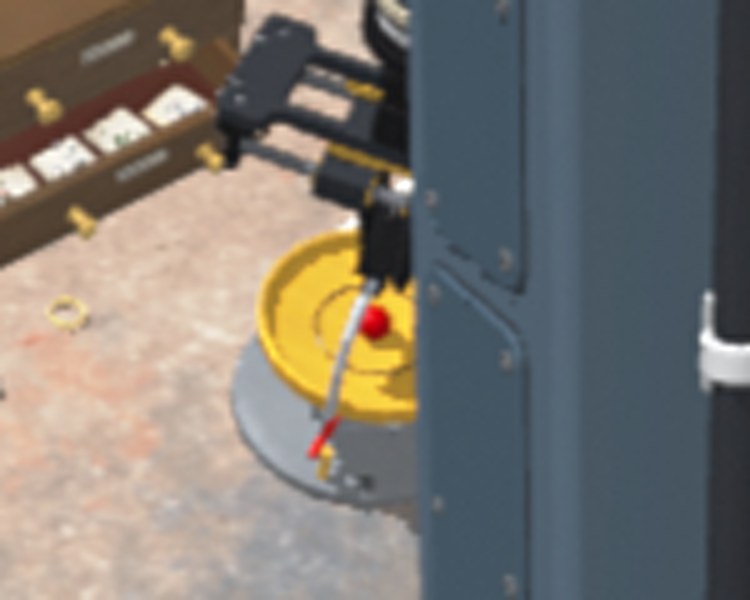

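The pointer (315,455) is about touching the pin. Go on in small steps, using the averaged moment.

Emit:
{"fn": "send_rows", "kwargs": {
  "deltas": "0 0 0 0 0 -1 0; 0 0 0 0 0 -0.5 0; 0 0 0 0 0 0 0; 0 0 0 0 0 0 0"
}}

```text
time: 17.98
position: [0.4873, -0.0602, 0.1891]
tool_rot: [0.488, 0.873, -0.0, 0.0]
ft_force: [-0.8, -3.5, 4.6]
grip_width: 0.0105
grip_force: 35.1
```

```bash
cat > mz.py <<'E'
from h import *
L=[]
for _ in range(6):
    c=cam('scene'); o=robot.get_obs(); L.append([*o['ft_force'],*o['moment']])
print(np.round(np.mean(L,0),3),np.round(np.std(L,0),3),'yaw',yaw(o),o['position'],o['time'])
P=pts(c,np.ones((400,640),bool)); v,u=np.nonzero(c['depth']>0); col=c['image'][v,u].astype(int)
m=(col[:,0]>130)&(col[:,1]<80)&(col[:,2]<80)&(P[:,2]<.045)&(P[:,2]>.015)&(np.hypot(P[:,0]-.487,P[:,1]+.06)<.1)
if m.any():
    d=P[m].mean(0)-[.487,-.0598,0]; print('pointer',P[m].mean(0),np.degrees(np.arctan2(d[1],d[0])),m.sum())
E
python3 mz.py
```

```text
[-1.602 -1.901  5.264 -0.399  0.265 -0.255] [0.457 0.446 0.387 0.022 0.01  0.019] yaw 121.51927372860641 [ 0.48735033 -0.06019772  0.18910506] 18.275
pointer [ 0.46277507 -0.01408087  0.03279558] 117.91751859699144 10
```

The moment about z jumped from -0.05 to -0.26 N·m with the pointer at 117.9° (27° + 90°), so it is at the stop. One last look before handing in.

```bash
python3 look.py scene pics/s8.png 2>&1|head -3; python3 mz.py
```

```text
tcp [ 0.4874 -0.0602  0.1891] 121.52134932036668 tilt [ 0.0007 -0.0009 -1.    ] F [-1.769  -2.2443  5.3888] M [-0.4687  0.2304 -0.1822] 0.01073981668879549 35.067847492173314 18.325
bead vis n 32 [ 0.477  -0.0449  0.0656]
rim n 119 z 0.07859857987558669 slope deg [-0.2884  0.3119]
[-1.891 -2.275  5.098 -0.406  0.242 -0.223] [0.275 0.271 0.425 0.016 0.025 0.04 ] yaw 121.52108302527036 [ 0.48733768 -0.06018493  0.18910193] 18.625
pointer [ 0.46257163 -0.01424483  0.03310859] 118.20185898002853 11
```

View pics/s8.png

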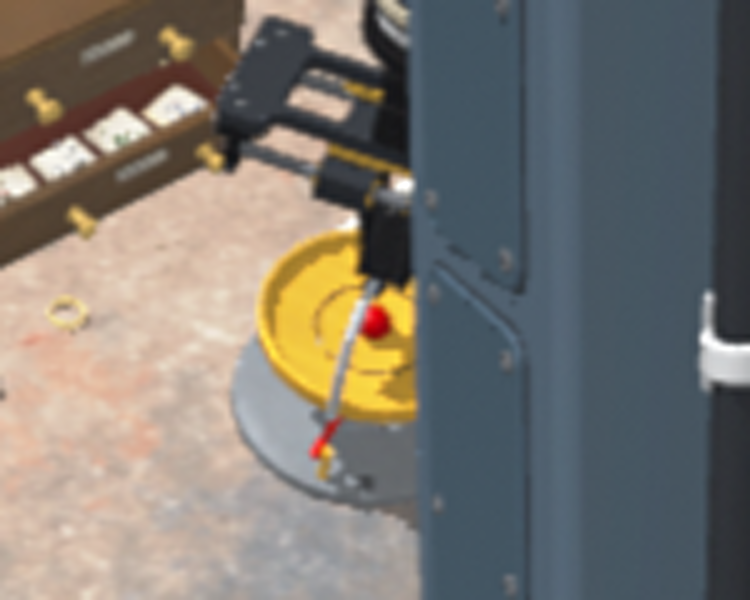

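The pointer (318,452) is against the stop pin at (326,460). The bead rests in the middle at (375,322), and the dish is level and seated with the grip still held. Handing in.

```bash
python3 -c "
from rig import robot
print(robot.hand_in())"
```

```text
the job is handed in; nothing more can be done
None
```

The job is handed in at about 18.6 s on the robot's clock: the dish is seated, level and held against the quarter-turn stop, with the bead resting in the middle.

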